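Feel the electrode gap of an oil test cup with a wedge feeler

TASK

Draw the wedge feeler out of the rack and lower it, tip down and upright, between the two brass electrode faces in the oil test cup, flat to the faces and midway across them, until its tip has passed the middle of the faces and it drags snugly on both; do not force it. Finish while still holding it at that depth so that the gap can be read off, the feeler resting on nothing but the two faces. Leave the leaf gauge, the beaker and the sample bottle as they are.

Things in the scene. Friction and masses are not known exactly. Their poses are not given: they have to be found in the camera images.
- wedge_feeler: loose bare-metal wedge feeler, ~90 g, in a rack slot (sizes mm). Origin: tip centre; z up the blade, x across its width, y through its thickness. Steel blade 14 wide, z 0-80, tapering evenly on both sides: thickness 1.5 + z/10 (1.5 at tip, 9.5 at z 80). Flat aluminium grip above, 26 (x) by 12 (y), z 80-126; its shoulders rest on the rack, tip 20 above the bench. Symmetric under a half turn.
- electrode_fixed: fixed electrode: rigid round brass plate, diameter 36, 11 thick, rim rounded at radius 3 (flat face diameter 30), upright on a level 8 shaft through the cup's -y end wall. Origin: centre of its flat face, 62 above the bench; its y is the electrode axis, square to the face and pointing at the other electrode. Sizes in mm.
- electrode_moving: adjustable electrode: same brass plate, facing the fixed one, shaft locked in the cup's +y end wall (rigid here), knurled knob diameter 26 outside. Origin: centre of its flat face, 62 above the bench; its y is the electrode axis, pointing away from the fixed electrode. The gap, the distance between the two origins, differs from run to run (3.5 to 6.5). Sizes in mm.
- cup: clear plastic oil test cup, empty, open at the top, fixed on a grey base plate 130 (x) by 150 (y) by 10. Outside 86 (x) by 114 (y), walls 5, rim 110 and inner floor 15 above the bench. Origin: centre of the base plate's underside, on the bench; z up, y along the electrode axis. Sizes in mm.
- rack: white plastic gauge rack, fixed, 150 (x) by 76 (y); top plate 10 thick, upper face 100 above the bench, with two slots 17 (x) by 12.5 (y) at x -38 and +38 on its centre line. Origin: centre of its underside. Gauges stand tip down in the slots, widths along the rack's x. Sizes in mm.
- leaf_gauge: leaf gauge, leave alone: parallel steel leaf 14 wide and 3 thick with a black round handle (diameter 13, collar 24), top 112 above its tip; loose, in the other slot. Origin: centre of its tip, 26 above the bench. Sizes in mm.
- beaker: empty glass beaker, diameter 68, 88 high, loose on the bench; origin: centre of its underside. Leave alone. Sizes in mm.
- sample_bottle: closed amber glass sample bottle with black cap, diameter 60, 125 high, loose on the bench; origin: centre of its underside. Leave alone. Sizes in mm.
Not all that is in view belongs to the job. There is more than one size of the wedge_feeler; the one meant has the size given above.

How it is judged:
By the outcome, as a careful person would: the job done as asked, in the order asked, and still so for the second after the job is handed in, while the arm keeps its last pose, push and grip.
It also fails if it takes over 42 s, if anything falls off the work surface, if the arm or the gripper's body presses on something with over 40 N, if the wrist force passes 120 N, or if a joint passes its speed limit or range.

ROBOT

A 6-joint arm with a two-finger parallel gripper is mounted at the origin on the work surface. World frame = base frame: x ahead of the robot, y to its left, z up, the work surface at z = 0. Lengths are in mm, angles in rad, forces in N, time in s.
With the tool pointing down it reaches from about 350 to 975 mm from the base axis. Payload 7.1 kg.
Tool frame: the origin (TCP) lies on the front face of the gripper's body, between the roots of the fingers; the fingertips stand 80 mm ahead of it and the grasp point (between the pads) lies 61 mm ahead of it (env.tips_ahead is the distance from the TCP to the fingertips, in mm); z points along the fingers, y is the line along which they close (so a half turn about z gives the same grasp; the last joint's range is limited). The gripper opens to 88 mm and grips with 3 to 60 N. Pads are 20 mm wide; open, the fingers measure 115 mm over their backs; the gripper's body (75 mm by 178 mm) begins 61 mm behind the grasp point.
Start: joints at [1.082, 0.423, 1.63, -0, 1.089, -0.019], TCP at [282.91, 557.286, 302.675] pointing down, gripper open.
Joint ranges: [-3, 3], [-0.9, 2.11], [0.09, 2.58], [-1.31, 4.45], [0.11, 2.69], [-2.54, 2.54]. Speed limits (rad/s): [2.39, 2.39, 3.01, 3.14, 3.14, 3.14].

INTERFACE

Orientations are given as a unit quaternion [x, y, z, w].
In Python, from station import env, set_gripper, viewer, workorder gives the robot as it stands. Calls block until the motion is done:
- env.reach(position, orientation): joint-space move of the TCP to a pose.
- env.move_l(position, rot=None, rate=150, f_stop=None): straight line of the TCP; rot=None keeps the orientation; rate is the mean speed in mm/s. With f_stop (N) it stops when the force on the tool has changed by that much, and returns True; else False.
- env.move_joints(angles): joint-space move.
- set_gripper(opening): finger opening in mm; the grip force is fixed at half the most; returns when the fingers have stopped.
- env.hold(seconds).
- env.ik(position, orientation): joint angles nearest the present ones, or None.
- env.read_state(): the state.
- viewer.camera(name): name is "side" or "top"; returns the picture (420x560x3 uint8, blue, green, red); there is no depth.
- viewer.camera_params(name): a dict with "fx", "fy", "cx", "cy" (pixels), "pose" (4x4, takes a point from camera to world coordinates). Camera axes: x right, y up, looking along -z (the intrinsics and any distortion apply to the point x, -y, -z); pixel columns grow to the right and rows downward; lengths in mm; the calibration is good to about 2 mm. A picture is of the moment at which its call begins. camera_params takes no time and is no camera call.
A pose or a line that the arm cannot do raises env.IKError and nothing moves.
- workorder.sign_off(): hands the job in; it is judged then, once.
The state is a dict: "time_s": time; "qpos": joint angles; "dq": joint speeds; "tau": joint torques, N m; "tool_pos": TCP position; "orientation": TCP orientation; "force": force on the tool from outside, world axes, zero at the start; "wrist_torque": the same for the moment, N m; "width": finger opening in mm; "grip_force": force on a finger pad.
Only numpy, scipy, OpenCV 4.12 (cv2) and the standard library are available. Lean on these libraries where they do the work, as an engineer would, in place of code of your own. Each camera call takes 0.05 s, during which the arm holds its last target. There are 200 camera calls.

## Working session

There is one attempt and no reset: what is moved stays moved. The work goes in short steps, each a Python script; the robot and the scene stay as the last script left them, time stands still between calls to the robot, and variables do not carry over. Pictures are saved under pics/ and viewed, at most 10 in all, crops included, and the job is handed in when it is done.

```bash
mkdir -p pics; ls
python3 - <<'E'
from station import env, viewer
import cv2, numpy as np
np.set_printoptions(precision=4,suppress=True)
for n in("side","top"):
    p=viewer.camera(n);cv2.imwrite(f"pics/{n}0.png",p);print(n,viewer.camera_params(n))
print(env.read_state())
E
```

```text
pics
side {'fx': 452.3147202908404, 'fy': 452.3147202908404, 'cx': 275.63304562378295, 'cy': 214.78744956471854, 'pose': array([[ -0.8914,   0.2677,  -0.3656, 309.5498],
       [ -0.453 ,  -0.5045,   0.735 , 540.3687],
       [  0.0123,   0.8208,   0.571 , 485.26  ],
       [  0.    ,   0.    ,   0.    ,   1.    ]])}
top {'fx': 432.6846406993908, 'fy': 432.6846406993908, 'cx': 281.50130442761343, 'cy': 215.61821427816096, 'pose': array([[  0.028 ,   0.9986,  -0.0444, 524.0708],
       [ -0.9993,   0.0268,  -0.0277,  17.9938],
       [ -0.0265,   0.0451,   0.9986, 789.2186],
       [  0.    ,   0.    ,   0.    ,   1.    ]])}
{'time_s': 0.1, 'qpos': array([ 1.082 ,  0.4238,  1.6306,  0.    ,  1.0886, -0.019 ]), 'dq': array([-0.0011, -0.0021, -0.0032, -0.0003,  0.0006, -0.0015]), 'tau': array([  0.0004, -54.5613, -27.4326,   0.0647,   0.0188,  -0.    ]), 'tool_pos': array([282.7302, 556.9661, 301.9815]), 'orientation': array([ 0.2327,  0.9725, -0.0007, -0.0002]), 'force': array([-0.3026, -0.9937,  0.2304]), 'wrist_torque': array([ 0.0439,  0.0276, -0.0133]), 'grip_force': 0.0, 'width': 88.09688575354927}
```

View pics/side0.png

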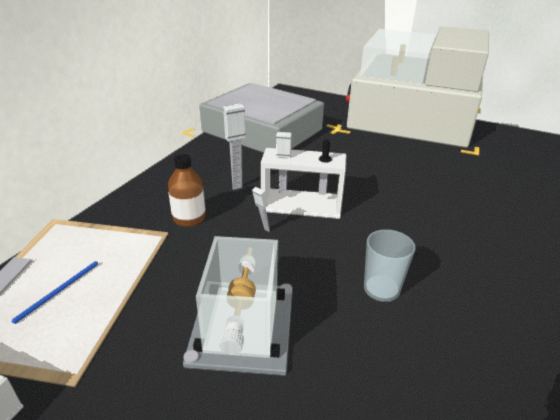

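View pics/top0.png

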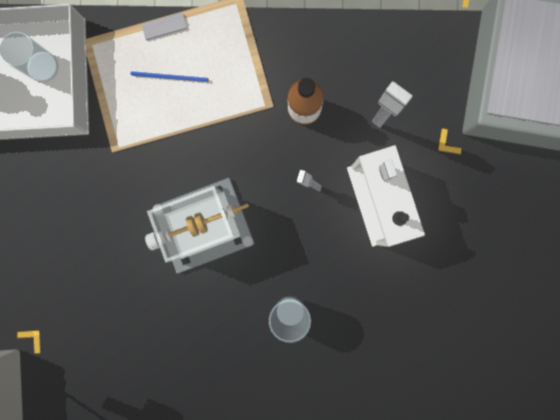

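The side view shows three feelers: a large one at (236,120), one standing in the rack at (284,145) beside the black-handled leaf gauge at (326,150), and a small one at (262,208). The one in the rack fits the text. The cup is at (240,290) in the side view and (197,225) in the top view, with the brass plates at (197,224). I'll confirm this with enlarged crops.

Run:
```python
import cv2, numpy as np
s=cv2.imread("pics/side0.png");t=cv2.imread("pics/top0.png")
def c(im,x,y,w,h,k):
    o=cv2.resize(im[y:y+h,x:x+w],None,fx=k,fy=k,interpolation=cv2.INTER_CUBIC)
    for i in range(0,w,10): cv2.putText(o,str(x+i),(i*k,8),0,.28,(0,255,255),1); cv2.line(o,(i*k,9),(i*k,13),(0,255,255),1)
    for i in range(10,h,10): cv2.putText(o,str(y+i),(0,i*k+3),0,.28,(0,255,255),1)
    return o
cv2.imwrite("pics/rack.png",np.hstack([c(s,215,95,135,125,3)[:,:400],c(t,295,80,133,125,3)[:,:399]]))
cv2.imwrite("pics/rack2.png",np.vstack([c(t,340,140,90,110,5)]))
cv2.imwrite("pics/cup.png",np.hstack([c(s,185,230,115,140,4)[:,:400],c(t,140,170,100,140,4)]))
```

```text
(no output)
```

View pics/rack.png

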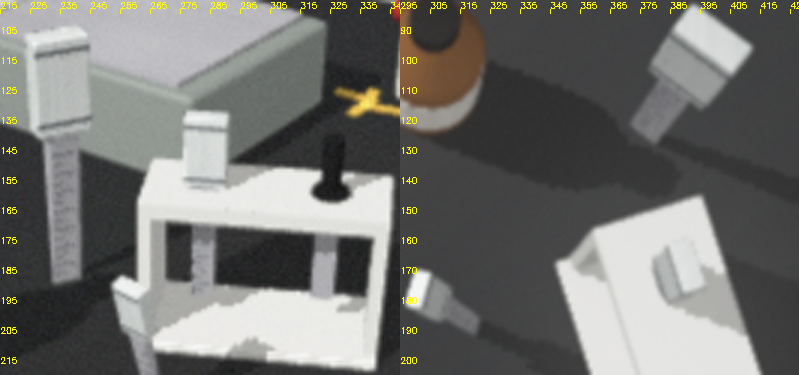

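View pics/cup.png

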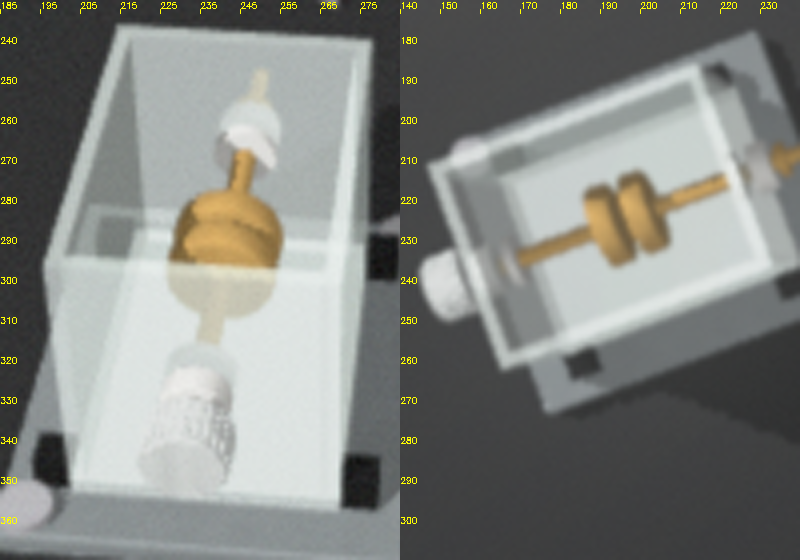

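View pics/rack2.png

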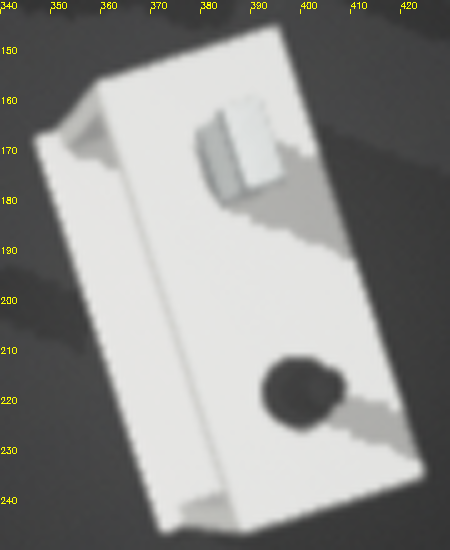

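The crops show the rack feeler (side 284,145; top 388,169) with proportions that match the text. The one at (236,120) is clearly larger and the one at (262,208) is smaller, so the rack feeler is the one meant. Next I'll triangulate the corners.

```bash
cat > h.py <<'E'
import numpy as np, cv2
from station import env, set_gripper, viewer, workorder
np.set_printoptions(precision=2,suppress=True)
P={n:viewer.camera_params(n) for n in("side","top")}
def ray(n,uv):
    p=P[n];d=p["pose"][:3,:3]@np.array([(uv[0]-p["cx"])/p["fx"],-(uv[1]-p["cy"])/p["fy"],-1.]);return p["pose"][:3,3],d/np.linalg.norm(d)
def plane(n,uv,z):
    o,d=ray(n,uv);return o+d*(z-o[2])/d[2]
def tri(us,ut):
    (a,d),(b,e)=ray("side",us),ray("top",ut)
    s=np.linalg.lstsq(np.c_[d,-e],b-a,rcond=None)[0];p,q=a+d*s[0],b+e*s[1]
    return (p+q)/2,np.linalg.norm(p-q)
def proj(n,X):
    p=P[n];c=np.linalg.inv(p["pose"])@np.r_[X,1.];return np.array([p["cx"]+p["fx"]*c[0]/-c[2],p["cy"]-p["fy"]*c[1]/-c[2]])
def sub(img,pts,w=3):
    g=cv2.cvtColor(img,cv2.COLOR_BGR2GRAY)
    return cv2.cornerSubPix(g,np.float32(pts).reshape(-1,1,2),(w,w),(-1,-1),(3,40,.01)).reshape(-1,2)
E
python3 - <<'E'
from h import *
s=cv2.imread("pics/side0.png");t=cv2.imread("pics/top0.png")
D={"rack":(100,[(265,148),(346,154.5),(261.5,161),(345,166.5)],[(395.6,145),(424.5,234),(359.6,155.7),(388.6,246)],3),
"grip":(146,[(276.5,132),(290.8,132.4),(275.8,136.5),(290.8,137.5)],[(392,158.7),(396.8,175.2),(383.3,161.2),(388.2,177.7)],2),
"cup":(110,[(214.2,235.9),(277.8,240.3),(275.8,297.3),(196,295)],[(214,186),(239.3,235.2),(165.9,262.2),(146.6,210.4)],3)}
for k,(z,a,b,w) in D.items():
    A,B=sub(s,a,w),sub(t,b,w)
    print(k,"shift",np.abs(A-a).max(),np.abs(B-b).max())
    X=[]
    for u,v in zip(A,B):
        x,r=tri(u,v);X.append(x);print(" tri",x,r," side@z",plane("side",u,z)[:2],"top@z",plane("top",v,z)[:2])
    X=np.array(X);print(" mean",X.mean(0))
hsv=cv2.cvtColor(t,cv2.COLOR_BGR2HSV);m=cv2.inRange(hsv,(8,110,70),(28,255,255));m[:,:180]=0;m[:,213:]=0;m[:205]=0;m[250:]=0
m=cv2.morphologyEx(m,cv2.MORPH_OPEN,np.ones((5,5)))
r=cv2.minAreaRect(cv2.findContours(m,0,1)[0][0]);print("brass top",r)
for z in(62,75,80):print(z,plane("top",r[0],z)[:2],[plane("top",c,z)[:2] for c in cv2.boxPoints(r)])
E
```

```text
rack shift 2.6359100341796875 0.7544799804687727
 tri [ 672.47 -140.13  101.84] 0.14190341342459045  side@z [ 674.28 -143.38] top@z [ 672.8  -140.59]
 tri [ 530.87 -188.7   103.3 ] 0.8271313666682827  side@z [ 532.42 -195.21] top@z [ 531.3  -189.54]
 tri [652.72 -84.   105.18] 1.1380678020140493  side@z [656.83 -92.66] top@z [654.22 -84.54]
 tri [ 510.99 -133.57  102.19] 0.03650354488426342  side@z [ 512.16 -137.41] top@z [ 510.93 -134.06]
 mean [ 591.77 -136.6   103.13]
grip shift 1.47601318359375 1.3437622070312614
 tri [ 639.91 -126.76  148.22] 0.8860849017460997  side@z [ 641.66 -131.28] top@z [ 640.73 -127.08]
 tri [ 617.64 -132.08  148.74] 1.3193268937457114  side@z [ 619.51 -137.77] top@z [ 618.65 -132.47]
 tri [ 637.61 -113.53  146.87] 0.17293464496433997  side@z [ 638.54 -115.19] top@z [ 637.69 -113.74]
 tri [ 614.68 -123.63  143.39] 0.49540283057071677  side@z [ 612.11 -118.64] top@z [ 614.54 -122.97]
 mean [ 627.46 -124.    146.81]
cup shift 1.1028320312499886 2.133941650390625
 tri [599.88 145.25 113.52] 3.1287112827822443  side@z [601.03 141.1 ] top@z [601.67 146.69]
 tri [521.46 103.38 106.25] 3.722207551323869  side@z [521.09 108.36] top@z [519.79 102.15]
 tri [473.54 214.6  117.16] 6.811550387829912  side@z [473.47 207.06] top@z [476.15 218.11]
 tri [555.57 249.49 114.5 ] 1.1507183820853335  side@z [557.98 245.77] top@z [556.29 251.35]
 mean [537.61 178.18 112.86]
brass top ((190.5, 225.5), (7.0, 5.0), 90.0)
62 [535.55 191.56] [array([541.35, 196.04]), array([541.58, 187.53]), array([529.76, 187.09]), array([529.52, 195.59])]
75 [535.35 188.46] [array([541.04, 192.85]), array([541.27, 184.5 ]), array([529.66, 184.07]), array([529.43, 192.41])]
80 [535.27 187.26] [array([540.92, 191.63]), array([541.15, 183.34]), array([529.62, 182.91]), array([529.39, 191.19])]
```

Run:
```python
from h import *
print("big top",tri((234,108.7),(398,92.5)),"bottle cap",tri((182,159),(306.5,86)))
t=cv2.imread("pics/top0.png");hsv=cv2.cvtColor(t,cv2.COLOR_BGR2HSV)
m=cv2.inRange(hsv,(8,90,60),(28,255,255));m[:,:165]=0;m[:,238:]=0;m[:195]=0;m[255:]=0
ys,xs=np.nonzero(m);print(len(xs),xs.min(),xs.max(),ys.min(),ys.max())
W=np.array([plane("top",(x,y),62)[:2] for x,y in zip(xs,ys)])
c=W.mean(0);d=np.array([-.38,.925])
for _ in range(10):
    n=np.array([d[1],-d[0]]);o=(W-c)@n;k=abs(o)<5
    v=cv2.fitLine(W[k].astype(np.float32),cv2.DIST_HUBER,0,.01,.01).ravel();d=v[:2]*np.sign(v[1]);c=v[2:]
print("axis",c,d,"yaw",np.degrees(np.arctan2(-d[0],d[1])))
n=np.array([d[1],-d[0]])
a=(W-c)@d;o=(W-c)@n
h=[( int(b),int(((a>=b)&(a<b+1.5)).sum()), round(np.ptp(o[(a>=b)&(a<b+1.5)]),1) if ((a>=b)&(a<b+1.5)).any() else 0) for b in np.arange(-45,45,1.5)]
print(h)
# gray profile along axis
for off in(-8,-4,0,4,8):
    r=[];
    for s in np.arange(-30,31,2.):
        u=proj("top",np.r_[c+d*s+n*off,75]);r.append(int(cv2.getRectSubPix(t,(1,1),tuple(map(float,u)))[0,0].sum()))
    print(off,r)
# IK checks
from scipy.spatial.transform import Rotation as R
for xy,yaw in(((628.3,-125),19.1),((538.5,179),22.3)):
  for f in(0,180):
    q=(R.from_euler('z',yaw+f,degrees=True)*R.from_euler('x',180,degrees=True)).as_quat()
    for z in(200,330):print(xy,yaw+f,z,env.ik([*xy,z],q))
```

```text
big top (array([ 731.4 , -127.71,  172.73]), np.float64(2.851238064898824)) bottle cap (array([756.05,   2.82, 124.28]), np.float64(1.3747326888417744))
412 170 237 207 235
axis [539.75 177.33] [-0.38  0.92] yaw 22.57142
[(-45, 0, 0), (-43, 0, 0), (-42, 0, 0), (-40, 0, 0), (-39, 3, np.float64(3.2)), (-37, 3, np.float64(3.2)), (-36, 2, np.float64(3.8)), (-34, 3, np.float64(3.8)), (-33, 2, np.float64(1.6)), (-31, 3, np.float64(3.2)), (-30, 3, np.float64(3.2)), (-28, 2, np.float64(1.6)), (-27, 3, np.float64(3.8)), (-25, 3, np.float64(3.8)), (-24, 3, np.float64(3.8)), (-22, 3, np.float64(3.2)), (-21, 2, np.float64(1.6)), (-19, 3, np.float64(3.8)), (-18, 4, np.float64(5.4)), (-16, 3, np.float64(3.8)), (-15, 2, np.float64(1.6)), (-13, 2, np.float64(1.6)), (-12, 3, np.float64(3.8)), (-10, 4, np.float64(5.4)), (-9, 9, np.float64(18.3)), (-7, 13, np.float64(25.2)), (-6, 17, np.float64(29.0)), (-4, 17, np.float64(30.6)), (-3, 16, np.float64(29.0)), (-1, 17, np.float64(29.0)), (0, 14, np.float64(26.8)), (1, 15, np.float64(25.2)), (3, 11, np.float64(19.9)), (4, 12, np.float64(19.9)), (6, 11, np.
[... 1259 characters left out ...]
433, 470, 491, 508, 541, 564, 544, 562, 558, 574, 562]
8 [619, 619, 619, 620, 621, 619, 619, 615, 558, 395, 290, 318, 403, 434, 453, 460, 403, 306, 287, 350, 419, 448, 469, 506, 572, 610, 616, 613, 615, 617, 614]
(628.3, -125) 19.1 200 [-0.21  0.57  1.66 -0.    0.92  1.02]
(628.3, -125) 19.1 330 [-0.21  0.42  1.57 -0.    1.15  1.02]
(628.3, -125) 199.1 200 [-0.21  0.57  1.66  0.    0.92 -2.12]
(628.3, -125) 199.1 330 [-0.21  0.42  1.57  0.    1.15 -2.12]
(538.5, 179) 22.3 200 [ 0.3   0.48  1.83 -0.    0.84  1.48]
(538.5, 179) 22.3 330 [ 0.3   0.31  1.73 -0.    1.1   1.48]
(538.5, 179) 202.3 200 [ 0.3   0.48  1.83  0.    0.84 -1.66]
(538.5, 179) 202.3 330 [ 0.3   0.31  1.73  0.    1.1  -1.66]
```

```bash
cat >> h.py <<'E'
from scipy.spatial.transform import Rotation as R
def Q(yaw): return (R.from_euler('z',yaw,degrees=True)*R.from_euler('x',180,degrees=True)).as_quat()
def st(l=""):
    s=env.read_state();print(l,"t%.2f"%s["time_s"],s["tool_pos"],"F",s["force"],"M",s["wrist_torque"],"w%.2f g%.1f"%(s["width"],s["grip_force"]));return s
E
python3 - <<'E'
from h import *
q=Q(19.1);p=[628.3,-125]
env.reach([*p,255],q);st("above")
set_gripper(44);st("open")
env.move_l([*p,193],rate=100);st("down")
set_gripper(8);st("grip")
for n in P: cv2.imwrite(f"pics/{n}1.png",viewer.camera(n))
E
```

```text
above t2.80 [ 628.5  -124.12  255.07] F [ 0.71 -0.13 -0.01] M [ 0.01  0.15 -0.01] w88.00 g0.0
open t3.62 [ 628.32 -125.03  255.02] F [-0.15 -0.91  0.16] M [-0.01  0.17 -0.04] w44.06 g0.0
down t4.39 [ 628.6  -125.06  193.26] F [0.74 0.65 0.92] M [-0.03  0.13 -0.  ] w43.56 g0.0
grip t4.99 [ 628.4  -125.03  193.24] F [-0.72 -0.36  1.48] M [ 0.01  0.19 -0.04] w11.81 g30.0
```

Run:
```python
from h import *
env.move_l([628.3,-125,308],rate=100);st("lift")
env.reach([538,181,308],Q(22.5));st("over")
env.move_l([538,181,285],rate=100);env.hold(.3);st("hover")
s,t=viewer.camera("side"),viewer.camera("top")
cv2.imwrite("pics/side2.png",s);cv2.imwrite("pics/top2.png",t)
c=lambda im,x,y,w,h,k:cv2.resize(im[y:y+h,x:x+w],None,fx=k,fy=k,interpolation=cv2.INTER_CUBIC)
cv2.imwrite("pics/h2.png",np.hstack([c(s,190,160,100,150,4),c(t,150,155,100,150,4)]))
tip=np.r_[538,181,112.];print(proj("side",tip),proj("top",tip))
```

```text
lift t6.39 [ 627.95 -124.95  307.15] F [ 0.53  1.08 -1.01] M [-0.1   0.16 -0.  ] w11.91 g30.0
over t7.61 [538.49 180.32 307.97] F [-1.08 -0.3  -1.22] M [-0.01  0.11 -0.01] w11.78 g30.0
hover t8.29 [538.23 181.02 285.47] F [-0.7  -0.71 -0.99] M [-0.06  0.14 -0.05] w11.83 g30.0
[238.98 266.34] [189.71 223.42]
```

View pics/h2.png

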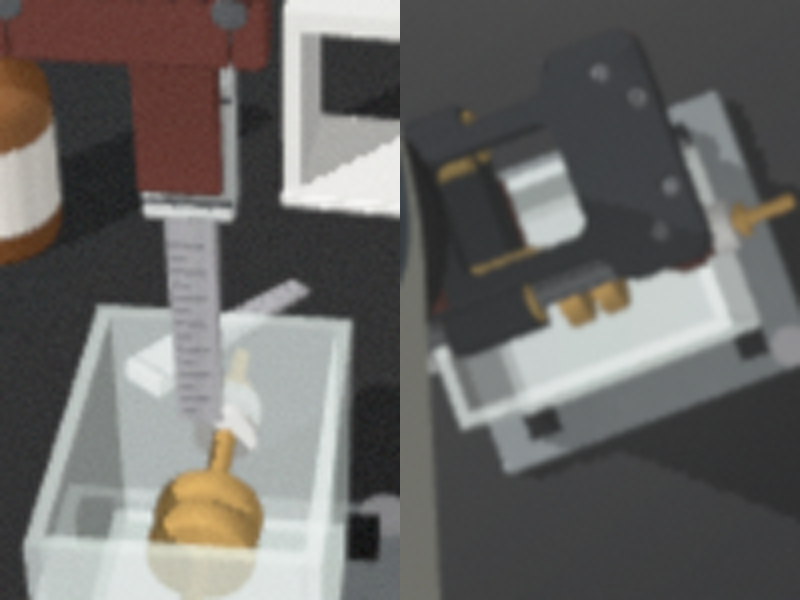

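The side view shows the blade tip at about (239,264.5), within 2 px of the kinematic prediction. The plates sit below it, with the gap valley near (243,286). I'll lower the tip to just above the plates and compare there.

Run:
```python
from h import *
env.move_l([538,181,258],rate=100,f_stop=6);env.hold(.2);st("near")
s=viewer.camera("side");cv2.imwrite("pics/side3.png",s)
s0=cv2.imread("pics/side0.png")
c=lambda im,x,y,w,h,k:cv2.resize(im[y:y+h,x:x+w],None,fx=k,fy=k,interpolation=cv2.INTER_CUBIC)
cv2.imwrite("pics/h3.png",np.hstack([c(s,215,240,57,80,7),c(s0,215,240,57,80,7)]))
for z in(83,84.8):print("tip",proj("side",np.r_[538,181,z]))
for g in((538,181),(537.5,182.8),(539,178.5)):
  print(g,"gap@80",proj("side",np.r_[g,80.]),"@77",proj("side",np.r_[g,77.]))
hsv=cv2.cvtColor(s0,cv2.COLOR_BGR2HSV);m=cv2.inRange(hsv,(8,90,60),(28,255,255))
for y in range(268,300,2):
    x=np.nonzero(m[y,215:275])[0]
    if len(x):print(y,215+x.min(),215+x.max(),end=" | ")
print()
sh=[];
for y in range(268,275):
    x=215+np.nonzero(m[y,215:275])[0];x=x[(x>235)&(x<256)]
    if len(x) and np.ptp(x)<9: w=plane("side",(x.mean(),y),62)[:2];print(y,w,"n",w@np.array([.9234,.3838]))
```

```text
near t9.01 [538.32 181.12 258.6 ] F [ 0.38  0.76 -0.82] M [-0.    0.12 -0.03] w11.57 g30.0
tip [239.76 283.51]
tip [239.71 282.47]
(538, 181) gap@80 [239.83 285.23] @77 [239.91 286.94]
(537.5, 182.8) gap@80 [239.45 286.22] @77 [239.53 287.94]
(539, 178.5) gap@80 [240.16 283.77] @77 [240.23 285.48]
268 244 247 | 270 243 248 | 272 243 247 | 274 243 247 | 276 242 246 | 278 236 246 | 280 234 249 | 282 231 252 | 284 230 253 | 286 230 254 | 288 229 254 | 290 229 254 | 292 229 254 | 294 228 253 | 296 245 253 | 
268 [558.74 131.64] n 566.4676780139405
269 [558.31 133.77] n 566.8890415790964
270 [556.65 135.25] n 565.9228776373135
271 [556.23 137.36] n 566.3434498934157
272 [555.2  139.15] n 566.0728520599079
273 [554.17 140.92] n 565.8037038657998
274 [553.15 142.68] n 565.5359936932576
```

View pics/h3.png

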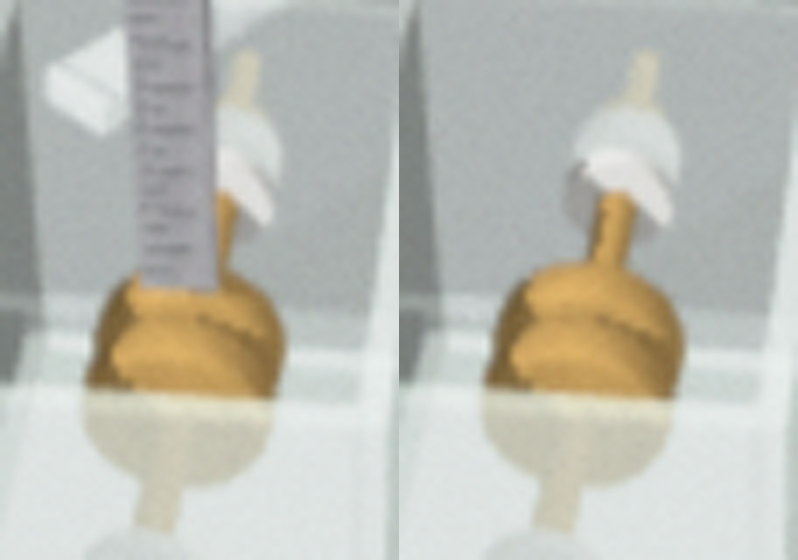

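Run:
```python
from h import *
s0=cv2.imread("pics/side0.png").astype(float);s3=cv2.imread("pics/side3.png").astype(float)
for u in(237,238,239,240,241,242):
    print(u,"v274..292 sum",[int(x) for x in s0[274:292,u].sum(1)],"B",[int(x) for x in s0[274:280,u,0]])
print("tip s3 B 277..285",[[int(x) for x in s3[277:286,u,0]] for u in(237,239,241,243)])
print("R-B",[[int(x) for x in (s3[277:286,u,2]-s3[277:286,u,0])] for u in(237,239,241,243)])
print("R-B s0",[[int(x) for x in (s0[273:282,u,2]-s0[273:282,u,0])] for u in(236,237,238,239,240,241)])
print("blade cols s3",[(y,[int(x) for x in (s3[y,230:250,2]-s3[y,230:250,0])]) for y in(277,279)])
for d in(-4,0,4): X=np.r_[538-.3838*d,181+.9234*d,79.1];print(d,proj("side",X),proj("top",X))
t=cv2.imread("pics/top0.png").astype(float)
```

```text
237 v274..292 sum [527, 534, 525, 488, 455, 453, 483, 497, 504, 484, 463, 437, 459, 460, 477, 490, 493, 470] B [177, 180, 175, 148, 109, 94]
238 v274..292 sum [538, 536, 535, 487, 462, 466, 492, 501, 503, 460, 451, 425, 450, 474, 478, 500, 489, 468] B [181, 180, 177, 146, 109, 97]
239 v274..292 sum [533, 528, 535, 483, 462, 475, 495, 507, 498, 463, 447, 428, 446, 474, 483, 498, 498, 476] B [179, 177, 178, 139, 105, 99]
240 v274..292 sum [530, 523, 522, 476, 455, 480, 484, 499, 494, 471, 450, 435, 446, 464, 478, 489, 499, 476] B [178, 175, 173, 135, 101, 100]
241 v274..292 sum [502, 479, 467, 431, 449, 473, 481, 490, 493, 463, 439, 431, 444, 459, 464, 482, 497, 479] B [166, 155, 147, 113, 96, 98]
242 v274..292 sum [363, 355, 355, 406, 449, 465, 472, 495, 480, 466, 438, 419, 435, 446, 459, 476, 478, 474] B [102, 94, 89, 90, 94, 95]
tip s3 B 277..285 [[166, 155, 163, 164, 131, 111, 102, 96, 90], [162, 156, 161, 159, 134, 108, 99, 91, 89], [162, 165, 169, 165, 133, 109, 97, 92, 88], [170, 167, 170, 168, 134, 106, 94, 90, 79]]
R-B [[-2, -5, -5, 5, 76, 111, 111, 105, 103], [-3, -5, -3, 5, 62, 104, 109, 105, 100], [-2, -3, -2, 3, 58, 102, 109, 105, 101], [-3, -3, -4, -1, 33, 90, 105, 100, 86]]
R-B s0 [[-4, -6, -6, -3, 12, 66, 101, 108, 114], [-5, -5, -6, -3, 26, 80, 105, 113, 117], [-6, -7, -5, -1, 29, 83, 108, 114, 118], [-7, -5, -4, -1, 40, 90, 110, 116, 117], [-5, -5, -3, -1, 44, 94, 111, 115, 117], [0, 0, 6, 15, 58, 99, 110, 113, 117]]
blade cols s3 [(277, [-3, -5, -4, -5, -4, -4, -3, -2, -5, -3, -2, -2, -2, -3, -2, 4, 50, 31, 3, -4]), (279, [-5, -4, 4, 22, 53, 10, -2, -5, -5, -3, 0, -2, -4, -4, -4, 3, 52, 63, 48, 27])]
-4 [240.29 283.58] [196.72 223.09]
0 [239.86 285.74] [194.46 223.96]
4 [239.41 287.93] [192.2  224.83]
```

```bash
cat >> h.py <<'E'
B=np.array([538.,181.]);Y=np.array([-.3838,.9234]);N=np.array([.9234,.3838])
def at(n,y,z): return [*(B+N*n+Y*y),z]
def avg(l="",k=6):
    F=[];M=[]
    for _ in range(k): env.hold(.03);s=env.read_state();F.append(s["force"]);M.append(s["wrist_torque"])
    f,m=np.mean(F,0),np.mean(M,0);d=np.array(s["tool_pos"]);e=d[:2]-B
    print(l,"t%.2f n%.2f y%.2f z%.2f"%(s["time_s"],e@N,e@Y,d[2]),"Fn %.2f Fy %.2f Fz %.2f"%(f[:2]@N,f[:2]@Y,f[2]),"Mn %.3f My %.3f Mz %.3f"%(m[:2]@N,m[:2]@Y,m[2]));return f,m
E
python3 - <<'E'
from h import *
env.move_l(at(-.5,-.3,258),rate=20);avg("free")
hit=env.move_l(at(-.5,-.3,235),rate=20,f_stop=4);avg("hit %s"%hit)
E
```

```text
free t9.51 n-0.50 y-0.30 z258.01 Fn -0.16 Fy 0.03 Fz -1.09 Mn 0.018 My 0.128 Mz -0.003
hit False t11.01 n-0.53 y-0.35 z235.01 Fn -0.43 Fy -1.45 Fz -1.42 Mn -0.329 My 0.161 Mz -0.002
```

Run:
```python
from h import *
for y in(-.6,-.9,-1.3,-1.7):
    env.move_l(at(-.5,y,235),rate=5);f,m=avg(y,4)
    if f[:2]@Y>1.5:break
```

```text
-0.6 t11.39 n-0.48 y-0.51 z235.05 Fn -0.08 Fy -0.43 Fz -0.90 Mn -0.072 My 0.169 Mz -0.005
-0.9 t11.78 n-0.49 y-0.87 z235.02 Fn 0.06 Fy -0.20 Fz -1.29 Mn 0.021 My 0.108 Mz 0.004
-1.3 t12.16 n-0.49 y-1.31 z235.00 Fn 0.14 Fy -0.12 Fz -1.03 Mn 0.025 My 0.134 Mz 0.022
-1.7 t12.54 n-0.50 y-1.70 z235.01 Fn -0.29 Fy 0.04 Fz -1.09 Mn 0.055 My 0.131 Mz -0.025
```

Run:
```python
from h import *
for y in(-2.1,-2.5,-2.9,-3.3,-3.7):
    env.move_l(at(-.5,y,235),rate=5);f,m=avg(y,4)
    if m[:2]@N>.2:break
```

```text
-2.1 t12.93 n-0.51 y-1.95 z234.99 Fn 0.20 Fy 2.03 Fz -1.06 Mn 0.507 My 0.128 Mz -0.008
```

Run:
```python
from h import *
env.move_l(at(-.5,-1.18,235),rate=5)
env.move_l(at(-.5,-1.18,226),rate=15,f_stop=4);avg()
for z in(225,224,223,222,221,220,219):
    env.move_l(at(-.5,-1.18,z),rate=5,f_stop=5);f,m=avg(z,4)
    if f[2]>.8 or abs(m[:2]@N)>.25:break
```

```text
t14.21 n-0.44 y-1.19 z226.10 Fn 0.23 Fy -0.02 Fz -1.00 Mn 0.044 My 0.141 Mz 0.006
225 t14.69 n-0.50 y-1.18 z225.00 Fn 0.52 Fy 0.19 Fz -0.90 Mn 0.017 My 0.143 Mz -0.010
224 t15.18 n-0.51 y-1.18 z223.99 Fn 0.02 Fy -0.14 Fz -0.79 Mn 0.052 My 0.152 Mz -0.002
223 t15.66 n-0.51 y-1.18 z222.98 Fn 0.11 Fy 0.39 Fz -1.41 Mn 0.114 My 0.106 Mz 0.004
222 t16.14 n-0.43 y-1.15 z222.03 Fn 0.27 Fy 1.09 Fz -1.11 Mn 0.178 My 0.058 Mz -0.000
221 t16.62 n-0.38 y-1.16 z221.15 Fn -0.48 Fy 0.52 Fz 1.69 Mn 0.219 My 0.097 Mz -0.022
```

Run:
```python
from h import *
env.move_l(at(-.5,-1.07,221.1),rate=5);avg("y",6)
for w in(24,22.5,21):
    env.move_l(at(-.5,-1.07,221.1),Q(w),rate=5);env.hold(.15);avg(w,8)
env.move_l(at(-.5,-1.07,221.1),Q(22.5),rate=5);avg(22.5)
```

```text
y t17.07 n-0.42 y-1.15 z221.12 Fn 0.30 Fy -0.10 Fz 1.09 Mn 0.063 My 0.027 Mz 0.014
24 t17.74 n-0.40 y-1.11 z221.17 Fn 0.96 Fy -0.30 Fz 1.59 Mn -0.008 My -0.108 Mz -0.052
22.5 t18.41 n-0.41 y-1.08 z221.16 Fn 0.93 Fy -0.59 Fz 1.32 Mn -0.074 My -0.152 Mz -0.011
21 t19.07 n-0.44 y-1.08 z221.13 Fn 1.26 Fy -0.36 Fz 1.85 Mn -0.155 My -0.212 Mz 0.050
22.5 t19.52 n-0.45 y-1.07 z221.14 Fn 1.49 Fy -1.02 Fz 1.87 Mn -0.161 My -0.234 Mz -0.010
```

Run:
```python
from h import *
env.move_l(at(-.5,-1.13,224),Q(22.3),rate=10);avg("up")
env.move_l(at(-.5,-1.13,222),rate=10)
for z in(221.2,220.7,220.3,219.9):
    env.move_l(at(-.5,-1.13,z),rate=5);f,m=avg(z,6)
    if f[2]>3.5:break
st()
s,t=viewer.camera("side"),viewer.camera("top");cv2.imwrite("pics/side4.png",s);cv2.imwrite("pics/top4.png",t)
c=lambda im,x,y,w,h,k:cv2.resize(im[y:y+h,x:x+w],None,fx=k,fy=k,interpolation=cv2.INTER_CUBIC)
cv2.imwrite("pics/h4.png",np.hstack([c(s,190,180,100,150,4),c(t,150,155,100,150,4)]))
```

```text
up t20.17 n-0.61 y-1.07 z223.92 Fn -0.45 Fy -0.54 Fz -0.81 Mn -0.066 My 0.204 Mz 0.015
221.2 t21.02 n-0.37 y-1.12 z221.33 Fn 0.63 Fy -0.36 Fz 0.86 Mn 0.009 My 0.032 Mz -0.006
220.7 t21.48 n-0.36 y-1.12 z220.87 Fn 0.20 Fy -0.05 Fz 2.78 Mn 0.048 My 0.067 Mz 0.001
220.3 t21.93 n-0.35 y-1.12 z220.46 Fn 0.03 Fy 0.33 Fz 4.81 Mn 0.070 My 0.077 Mz -0.001
 t21.93 [538.11 179.83 220.46] F [-0.14  0.96  5.22] M [ 0.03  0.09 -0.02] w11.94 g30.0
```

View pics/h4.png

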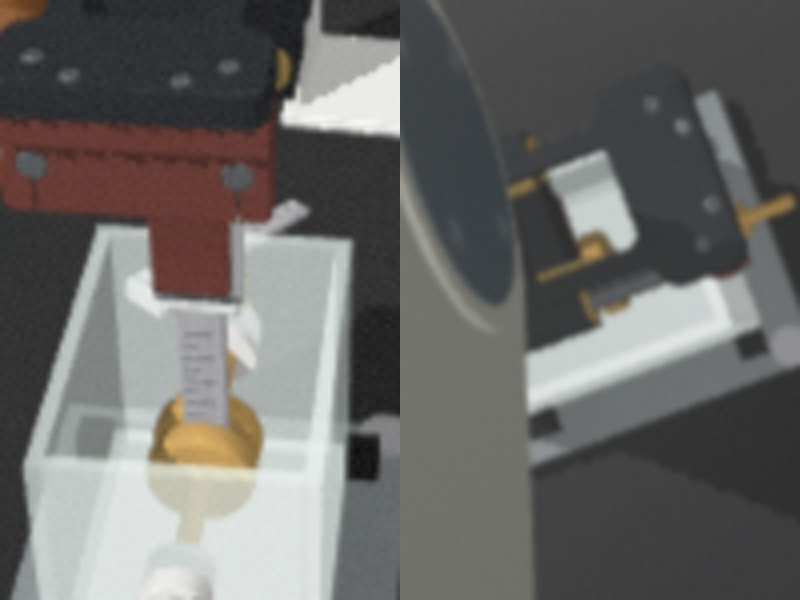

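The feeler sits between the two plates, with its centre at crop (205,420) and the plates' outline centred at 205.5. Its tip is about 47 mm above the bench, below the middle of the faces at 62. Lateral forces are balanced and it drags with about 6 N.

Run:
```python
from h import *
env.hold(.3);avg("final",4);print(workorder.sign_off())
```

```text
final t22.46 n-0.36 y-1.14 z220.47 Fn 0.27 Fy 0.35 Fz 5.58 Mn 0.060 My 0.050 Mz 0.003
the job is handed in; nothing more can be done
None
```

I handed the job in at 22.5 s: the wedge feeler is still held upright and centred between the electrode faces, dragging on both with about 6 N, tip about 47 mm above the bench (past the middle at 62) and gap about 4.4 mm; no verdict came back.

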